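# Free the reel brake and hold the wire feeder's sprung arm open

### The job

Get the wire feeder ready for threading: turn the black brake knob on top of the empty orange reel clockwise until it clicks past its detent and its white pointer stays at the green mark, and let go of it. Then take the blue handle of the sprung tensioner arm and swing the arm all the way round to its red stop, leaving the other things on the table where they are. Finish while still holding the arm fully against the red stop with the fingers, since it springs back if released.

Things in the scene. Friction and masses are not known exactly. Their poses are not given: they have to be found in the camera images.
- hanger: Fixed base of the tensioner: dark round plate, 170 mm across and 10 mm thick, bolted down, with a black pivot column in its middle. Origin: centre of its underside on the table, right below the pivot axis; z up. The handle rests on its front-left side: the arm at rest points 0.55 rad (clockwise seen from above) short of its own -x axis, at the stop 0.55 rad past it.
- pivot (a point): Point on the tensioner's vertical pivot axis at the height of the middle of the handle's free part (108 mm above the table). Fixed.
- handle (a point): Middle of the free part of the blue handle: an upright round peg of 18 mm diameter at the outer end of the arm, 120 mm from the pivot axis. The peg's flat top is 126 mm above the table and it is free all round from the cage's top at 74 mm upwards; this point is 108 mm above the table. The arm is an aluminium cage of two flat plates 20 mm wide (48 to 74 mm above the table; its hub, 40 mm across, rises to 86 mm over the pivot) with two black rollers between them.
- tensioner (a joint): Angle of the tensioner arm, rad: 0 at rest against the grey post, growing counter-clockwise seen from above, 1.10 at the red stop (rigid). A spring always drives it back to 0: the push needed at the handle, across the arm, grows from about 3 N at rest to 8.5 N at the stop.
- stop (a point): Centre of the top of the red stop post, 12 mm in diameter, 70 mm from the pivot axis, 78 mm above the table. The cage's side meets it at 1.10 rad. A like grey post stands at the rest end.
- reel: Fixed empty orange reel lying flat on its foot, flanges 124 mm across, the upper one's top 52 mm above the table; on it a grey round housing 80 mm across up to 68 mm, with a white mark (brake on) and a green mark (brake free). Origin: centre of its underside, below the knob's axis. The white mark lies along its own -x, the green one 1.10 rad clockwise of it.
- knob_grip (a point): On the knob's vertical axis at the height to grip, 102 mm above the table. The black knob: a disc of 56 mm diameter up to 76 mm above the table, and on it an upright bar 50 mm long, 14 mm thick, up to 116 mm above the table. The x axis of this point runs along the bar and turns with it; the white pointer is at its -x end.
- knob_pointer (a point): Tip of the white pointer on the bar's top, 25 mm from the knob's axis, 116 mm above the table.
- brake_knob (a joint): Knob angle, rad: 0 at the white mark, growing clockwise seen from above, 1.10 at the green mark (both ends are rigid). Sprung detent: up to 0.12 N m resists it until 0.55, then it snaps on by itself to 1.10 and stays; released before 0.55 it snaps back to 0.
- mug: White mug, 80 mm across, 85 mm high; a bystander. Origin: centre of its underside.
- bowl: Small steel bowl, 110 mm across, 50 mm high; a bystander. Origin: centre of its underside.
- tape: Roll of cream masking tape lying flat, 100 mm across, 40 mm high; a bystander. Origin: centre of its underside.
- scissors: Scissors with red handles lying flat, 180 mm long, 10 mm high; a bystander. Origin: under their middle, blades to its +x.
- stand: Sculpture stand: white block 90 x 90 x 45 mm with an upright steel rod and a wooden ball, 231 mm high; a bystander. Origin: centre of its underside.
- glue: White glue bottle with a red cap, 60 mm across, 140 mm high; a bystander. Origin: centre of its underside.
- brush: Paint brush lying flat; a bystander. Origin: its underside.
There are look-alikes about, which are no part of the job. What is shaped like the reel but purple is not meant.

How it is judged:
By the outcome, as a careful person would: the job done as asked, in the order asked, and still so for the second after the job is handed in, while the arm keeps its last pose, push and grip.
It also fails if it takes over 46 s, if anything falls off the work surface, if the arm or the gripper's body presses on something with over 40 N, if the wrist force passes 120 N, or if a joint passes its speed limit or range.

### The arm

A 6-joint arm with a two-finger parallel gripper is mounted at the origin on the work surface. World frame = base frame: x ahead of the robot, y to its left, z up, the work surface at z = 0. Lengths are in m, angles in rad, forces in N, time in s.
With the tool pointing down it reaches from about 0.375 to 0.825 m from the base axis. Payload 5.5 kg.
Tool frame: the origin (TCP) lies between the finger pads; the fingertips stand 8 mm ahead of it and the grasp point (between the pads) lies 11 mm behind it; z points along the fingers, y is the direction in which the jaws open and shut (so a half turn about z gives the same grasp; the last joint's range is limited). The gripper opens to 85 mm and grips with 20 to 120 N. Pads are 22 mm wide; open, the fingers measure 114 mm over their backs; the gripper's body (76 mm by 85 mm) begins 54 mm behind the grasp point. The pads swing forward as they close: fully open they stand 13 mm farther back than shut.
Start: joints at [-1.269, 0.314, -0.047, 1.21, 0, 1.571], TCP at [0.178, -0.573, 0.239] pointing down, gripper open.
Joint ranges: [-2.67, 2.67], [-0.69, 1.73], [-1.03, 1.25], [-2.08, 2.16], [-1.42, 1.45], [-3.14, 3.14]. Speed limits (rad/s): [2.39, 2.39, 3.01, 3.14, 3.14, 3.14].

### API

Orientations are given as a unit quaternion [x, y, z, w].
In Python, from plant import telemetry, vision, job gives the robot as it stands. The module is installed in compiled form; this text tells all that it offers.
- The arm moves only by the tool apply_moves, never from a script. Its argument "deltas" is a list of rows, each a list of 3 entries, a list of its own where there are three numbers: the shift along the world's x, y, z in mm, then the turn about the world's z in rad, then the finger opening in mm, from 0 to 85.4. In form: [[[x, y, z], roll, fingers], ...]. A call has 1 to 5 rows; each row shifts and turns the commanded pose from where the row before left it; what a row does not reach is not made up. A row lasts 1/10 s, in which the tool goes at most 50 mm and 8.59 degrees, less where a joint would pass 70% of its speed; a pose out of reach is approached as far as the arm can. A call is refused whole if a number of a shift passes 50 or a number of a turn 0.15, either way. A call with a gripper value outside its range is refused whole. The fingers move at their own pace and stop on an object; "force" is the grip in N (left out, the last holds). Time passes only in rows, so rows that do not move let the fingers close. It gives the time, the measured TCP pose, the force and the opening at its end, in the units of the state.
- telemetry.sense(): the state, without advancing time (a new reading comes with each control period).
- vision.grab_frame(name): name is "scene" or "side" or "wrist"; returns a dict with "color" (400x640x3 uint8, blue, green, red), "fx", "fy", "cx", "cy" (pixels), "rvec" (rotation vector, rad) and "tvec" (3), from world to camera coordinates, as OpenCV has them. Camera axes: x right, y down, z forward; pixel columns grow to the right and rows downward; lengths in m; the calibration is good to about 2 mm. The wrist camera is an equidistant fisheye: a pixel r from the principal point sees the ray r / f radians off the axis. A picture is of the moment at which its call begins. There is no depth.
- job.hand_in(): hands the job in, once; it reports no verdict.
The state is a dict: "time_s": time; "joints": joint angles; "qd": joint speeds; "tau": joint torques, N m; "tcp_pos": TCP position; "orientation": TCP orientation; "ft_force": force on the tool from outside, world axes, zero at the start; "moment": the same for the moment, N m; "width": opening from 0.0 (shut) to 1.0 (fully open).
Only numpy, scipy, OpenCV 4.12 (cv2) and the standard library are available. Lean on these libraries where they do the work, as an engineer would, in place of code of your own. Each camera call takes 0.05 s, during which the arm holds its last target. There are 200 camera calls.

## Working session

There is one attempt and no reset: what is moved stays moved. The work goes in short steps, Python scripts to look and compute and a tool call to move; the robot and the scene stay as the last step left them, time stands still between calls to the robot, and variables do not carry over. Pictures are saved under pics/ and viewed, about 8 in all and at most 12, crops included, and the job is handed in when it is done.

Besides the shell and the picture viewer there is one more tool, called after ">>>" as name([rows], argument=value, ...), one row to a line, values as JSON. apply_moves: Moves the arm, as the interface text tells. Its arguments: {"type":"object","properties":{"deltas":{"type":"array"},"force":{"type":"number"}},"required":["deltas"]}

```bash
mkdir -p pics; cat > h.py <<'E'
import numpy as np, cv2
from plant import telemetry, vision, job
def grab(n,fn=None):
    f=vision.grab_frame(n)
    if fn: cv2.imwrite('pics/'+fn,f['color'])
    return f
def ray(f,u,v,fish=False):
    R=cv2.Rodrigues(np.array(f['rvec'],float))[0]; t=np.array(f['tvec'],float).ravel()
    x=(u-f['cx'])/f['fx']; y=(v-f['cy'])/f['fy']
    if fish:
        r=np.hypot(x,y); s=np.sin(r)/r if r>1e-9 else 1.; d=np.array([x*s,y*s,np.cos(r)])
    else: d=np.array([x,y,1.])
    return -R.T@t, R.T@d
def onz(f,u,v,z,fish=False):
    c,d=ray(f,u,v,fish); return c+d*(z-c[2])/d[2]
E
python3 - <<'E'
from h import *
a=grab('scene','s1.png');b=grab('side','d1.png')
import pickle;pickle.dump((a,b),open('f.pkl','wb'))
s=telemetry.sense();print(s)
for f in(a,b):
    c,_=ray(f,0,0);print(c,f['fx'])
E
```

```text
{'time_s': 0.1, 'joints': array([-1.26901182e+00,  3.14162221e-01, -4.79733852e-02,  1.21019614e+00,
       -1.10862478e-05,  1.57080830e+00]), 'qd': array([-0.00156659, -0.00079019,  0.00278451,  0.00044913,  0.00099114,
       -0.00036437]), 'tau': array([-1.64935936e-04, -5.40765882e+01,  3.40541017e+01,  1.12031732e-02,
        1.85767357e-05, -2.17985971e-06]), 'tcp_pos': array([ 0.17818148, -0.57240432,  0.23851912]), 'orientation': array([ 9.88637956e-01,  1.50314349e-01, -1.20886870e-04, -7.58151434e-04]), 'ft_force': array([-0.83515423,  0.32121688,  0.4415732 ]), 'moment': array([ 0.02281384, -0.02246472,  0.03225266]), 'width': 0.9988699942524567}
[1.47096238 0.12718238 0.99988233] 420.23319382553
[0.2176976  0.80271591 0.72386542] 361.7190764515611
```

View pics/s1.png

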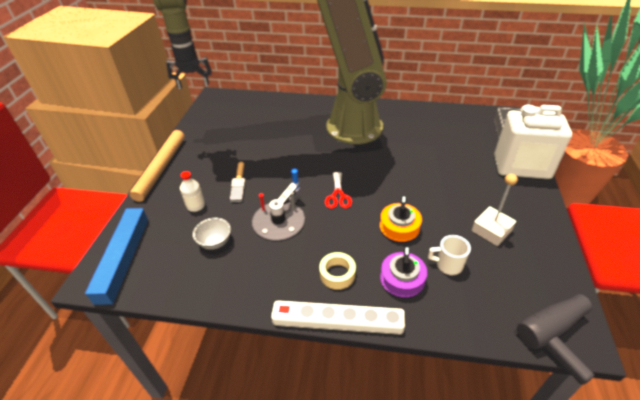

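View pics/d1.png

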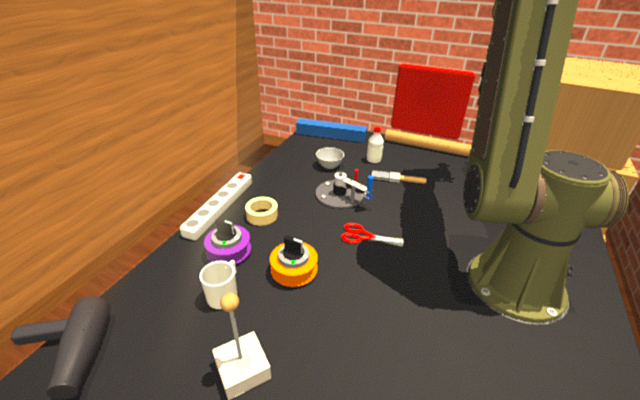

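The scene view shows the orange reel at about (401,222), the purple decoy at (404,275), the hanger plate at (279,219), the blue handle at (295,175) and the red stop at (263,200). The side view shows the reel at (294,263), the handle at (370,185) and the stop at (356,176).

```bash
cat > m.py <<'E'
from h import *
import pickle
a,b=pickle.load(open('f.pkl','rb'))
def comp(f,lo,hi,box):
    h=cv2.cvtColor(f['color'],cv2.COLOR_BGR2HSV);m=cv2.inRange(h,lo,hi)
    k=np.zeros_like(m);x0,y0,x1,y1=box;k[y0:y1,x0:x1]=m[y0:y1,x0:x1]
    return k
def top(k,n=3):
    v,u=np.nonzero(k);s=v<v.min()+n;return u[s].mean(),v.min(),len(v)
for nm,f,bh,br,bo in(('scene',a,(285,160,306,200),(256,188,270,212),(370,195,430,245)),('side',b,(360,165,380,205),(350,165,362,190),(265,230,325,290))):
    k=comp(f,(100,120,60),(130,255,255),bh);u,v,n=top(k);print(nm,'handle',u,v,n,onz(f,u,v+1.5,.126).round(4))
    k=comp(f,(0,150,60),(8,255,255),br)|comp(f,(172,150,60),(180,255,255),br);u,v,n=top(k);print('stop',u,v,n,onz(f,u,v+1,.078).round(4))
    k=comp(f,(9,170,100),(24,255,255),bo);v,u=np.nonzero(k);
    # extreme columns -> flange diameter at z~.045
    P=np.array([onz(f,x,y,.048)[:2] for x,y in cv2.convexHull(np.c_[u,v].astype(np.int32))[:,0]])
    print('orange',len(u),u.min(),u.max(),v.min(),v.max(),cv2.minEnclosingCircle(P.astype(np.float32)))
    P2=np.array([onz(f,x,y,.052)[:2] for x,y in cv2.convexHull(np.c_[u,v].astype(np.int32))[:,0] if y<np.mean([v.min(),v.max()])])
    A=np.c_[2*P2,np.ones(len(P2))];c=np.linalg.lstsq(A,(P2**2).sum(1),rcond=None)[0];print('fit',c[:2],np.sqrt(c[2]+c[0]**2+c[1]**2))
A=cv2.resize(a['color'][165:250,245:435],None,fx=4,fy=4,interpolation=2)
B=cv2.resize(b['color'][160:290,255:385],None,fx=4,fy=4,interpolation=2)
cv2.imwrite('pics/c1.png',A);cv2.imwrite('pics/c2.png',B)
E
python3 m.py
```

```text
scene handle 294.0 168 88 [ 0.4525 -0.1511  0.126 ]
stop 260.6666666666667 193 61 [ 0.5308 -0.2474  0.078 ]
orange 581 379 421 203 241 ((0.5626168251037598, 0.20410357415676117), 0.08375336974859238)
fit [0.54744246 0.20266504] 0.06437917486035043
side handle 369.8 175 116 [ 0.4567 -0.1487  0.126 ]
stop 356.0 169 44 [ 0.5325 -0.2459  0.078 ]
orange 757 269 317 242 286 ((0.5405972003936768, 0.21493762731552124), 0.08137399703264236)
fit [0.54859655 0.20126282] 0.06300248591806083
```

View pics/c1.png

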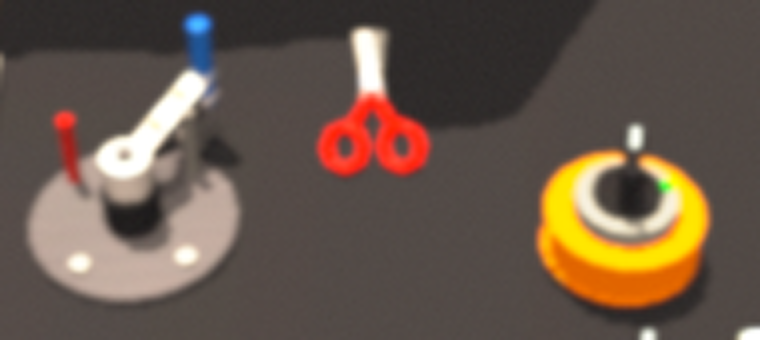

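View pics/c2.png

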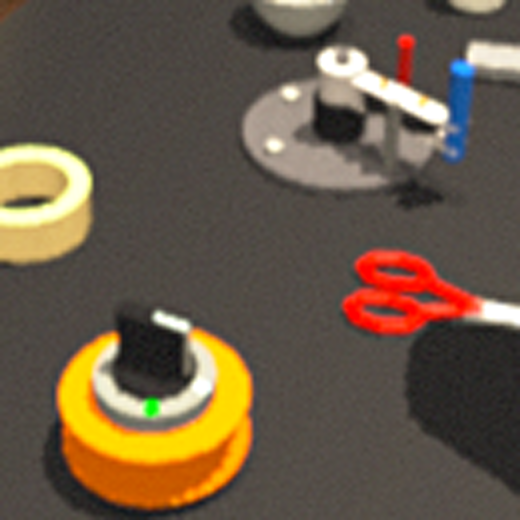

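```bash
python3 - <<'E'
from h import *
import pickle
a,b=pickle.load(open('f.pkl','rb'))
for n,z,p,q in(('pointer',.116,(403.7,199.3),(298.7,240.2)),('green',.068,(411,211.5),(293,261.7)),('hub',.086,(276.2,204),(340.5,175))):
    print(n,onz(a,*p,z).round(4),onz(b,*q,z).round(4))
E
```

```text
pointer [0.5346 0.2041 0.116 ] [0.5313 0.201  0.116 ]
green [0.5355 0.2318 0.068 ] [0.5332 0.2313 0.068 ]
hub [ 0.5767 -0.1843  0.086 ] [ 0.5651 -0.1795  0.086 ]
```

>>> apply_moves([
  [[40,40,0],0.14,50],
  [[40,40,0],0.14,50],
  [[40,40,0],0.14,50],
  [[40,40,0],0.14,50],
  [[40,40,0],0.14,50],
], force=40)

```text
time_s: 0.6
tcp_pos: [0.356, -0.3944, 0.239]
orientation: [0.876, 0.483, -0.0, -0.0]
ft_force: [0.8, 0.2, 0.4]
width: 0.588
```

>>> apply_moves([
  [[30,40,0],0.14,50],
  [[30,40,0],0.14,50],
  [[30,40,0],0.14,50],
  [[30,40,0],0.14,50],
  [[20,40,0],0.14,50],
])

```text
time_s: 1.1
tcp_pos: [0.4965, -0.1941, 0.239]
orientation: [0.657, 0.754, 0.0, 0.0]
ft_force: [1.1, -0.5, 0.6]
width: 0.588
```

>>> apply_moves([
  [[0,40,0],0.14,50],
  [[0,40,0],0.14,50],
  [[0,40,0],0.14,50],
  [[0,40,0],0.14,50],
  [[0,40,0],0.14,50],
])

```text
time_s: 1.6
tcp_pos: [0.4946, 0.0055, 0.239]
orientation: [0.359, 0.933, -0.0, -0.0]
ft_force: [0.8, -0.7, 0.9]
width: 0.585
```

>>> apply_moves([
  [[0,40,0],0.14,50],
  [[0,40,0],0.14,50],
  [[0,40,0],0.14,50],
  [[0,0,0],0.14,50],
  [[0,0,0],0.14,50],
])

```text
time_s: 2.1
tcp_pos: [0.4946, 0.1253, 0.2388]
orientation: [0.016, 1.0, -0.0, -0.0]
ft_force: [-0.3, 0.4, 0.8]
width: 0.586
```

>>> apply_moves([
  [[25,40,0],0,50],
  [[20,30,0],0,50],
  [[8,6,-10],0,50],
  [[0,0,-20],0,50],
  [[0,0,0],0,50],
])

```text
time_s: 2.6
tcp_pos: [0.546, 0.1991, 0.2059]
orientation: [0.02, 1.0, -0.001, -0.003]
ft_force: [-0.9, 0.0, 0.2]
width: 0.583
```

```bash
python3 - <<'E'
from h import *
import pickle
w=grab('wrist','w1.png');pickle.dump(w,open('w.pkl','wb'))
s=telemetry.sense();print(s['tcp_pos'],s['joints'].round(2),ray(w,320,200,True),w['fx'],w['cx'],w['cy'])
R=cv2.Rodrigues(w['rvec'])[0]
def pr(P):
    c=R@np.array(P)+np.ravel(w['tvec']);t=np.arctan2(np.hypot(c[0],c[1]),c[2]);q=c[:2]/np.hypot(c[0],c[1])*t;return (q*[w['fx'],w['fy']]+[w['cx'],w['cy']]).round(1)
print('est centre',pr((.548,.202,.116)),'ptr',pr((.523,.202,.116)),'reel',pr((.548,.202,.052)))
E
```

```text
[0.54650153 0.19904113 0.2074396 ] [ 0.35  0.3  -0.14  1.14 -0.    0.39] (array([0.46944701, 0.20296044, 0.34135975]), array([ 0.27673098, -0.01799133, -0.96077899])) 309.70691628693146 321.2867920423997 206.6687367190812
est centre [325.  216.8] ptr [323.7 185.3] reel [324.4 195.1]
```

View pics/w1.png

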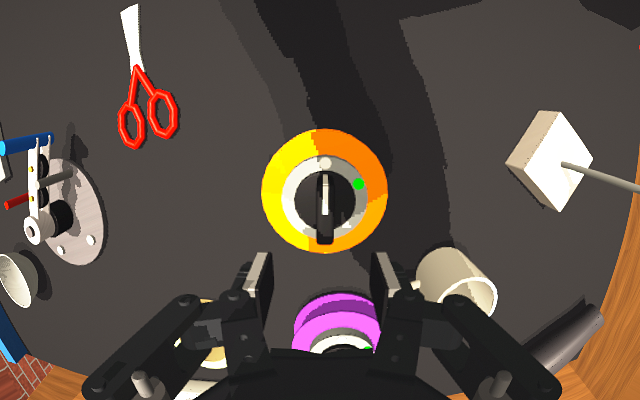

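The wrist view shows the reel centred at about (324.5,191), and the bar runs straight up and down the image from v≈180 to 243. This puts the axis at about (0.545, 0.202), with the pointer towards -x. I'll lower onto the bar.

>>> apply_moves([
  [[-1,3,-30],0,50],
  [[0,0,-40],0,50],
  [[0,0,-30],0,50],
  [[0,0,-16],0,50],
  [[0,0,0],0,50],
])

```text
time_s: 3.15
tcp_pos: [0.5452, 0.2016, 0.0915]
orientation: [0.02, 1.0, -0.001, -0.002]
ft_force: [-0.7, 0.1, -0.3]
width: 0.584
```

>>> apply_moves([
  [[0,0,0],0,10],
  [[0,0,0],0,10],
  [[0,0,0],0,10],
  [[0,0,0],0,10],
  [[0,0,0],0,10],
], force=40)

```text
time_s: 3.65
tcp_pos: [0.5483, 0.2017, 0.0954]
orientation: [0.021, 1.0, -0.001, 0.002]
ft_force: [0.3, -6.0, 5.9]
width: 0.157
```

>>> apply_moves([
  [[0,0,0],-0.13,10],
  [[0,0,0],-0.13,10],
  [[0,0,0],-0.13,10],
  [[0,0,0],-0.13,10],
  [[0,0,0],-0.13,10],
])

```text
time_s: 4.15
tcp_pos: [0.5481, 0.2012, 0.0954]
orientation: [0.341, 0.94, -0.001, 0.002]
ft_force: [-1.2, -6.9, 7.1]
width: 0.16
```

>>> apply_moves([
  [[0,0,0],-0.13,10],
  [[0,0,0],-0.13,10],
  [[0,0,0],-0.13,10],
  [[0,0,0],-0.05,10],
  [[0,0,0],0,10],
])

```text
time_s: 4.65
tcp_pos: [0.5478, 0.2009, 0.0954]
orientation: [0.536, 0.844, -0.001, 0.002]
ft_force: [-3.4, -6.5, 7.7]
width: 0.156
```

```bash
python3 - <<'E'
from h import *
s=telemetry.sense();print(s['tcp_pos'],s['joints'].round(3),s['ft_force'],s['moment'],s['width'])
q=s['orientation'];print(2*np.arctan2(q[1],q[0])-np.pi/2)
E
```

```text
[0.5478345  0.20085614 0.09535632] [ 0.354  0.377 -0.3    0.892 -0.004  1.486] [-3.38367541 -6.53791784  7.74972494] [-1.68323527  0.49969684 -0.09825363] 0.15648575944553572
0.43835154793887243
```

>>> apply_moves([
  [[0,0,0],0,40],
  [[0,0,0],0,40],
  [[0,0,0],0,40],
  [[0,0,20],0,40],
  [[0,0,35],0,40],
])

```text
time_s: 5.15
tcp_pos: [0.5451, 0.2024, 0.1465]
orientation: [0.535, 0.845, -0.002, -0.002]
ft_force: [0.5, -0.3, 0.4]
width: 0.465
```

>>> apply_moves([
  [[0,0,40],0,40],
  [[-20,-30,15],0.1,40],
  [[-20,-40,0],0.1,40],
  [[0,0,0],0,40],
])

```text
time_s: 5.55
tcp_pos: [0.5049, 0.13, 0.204]
orientation: [0.449, 0.894, -0.001, -0.0]
ft_force: [-0.3, 0.9, -0.2]
width: 0.471
```

```bash
python3 - <<'E'
from h import *
b=grab('side');a=grab('scene');s=telemetry.sense();print(s['tcp_pos'],s['width'])
A=cv2.resize(a['color'][185:255,365:440],None,fx=5,fy=5,interpolation=2)
B=cv2.resize(b['color'][225:295,255:330],None,fx=5,fy=5,interpolation=2)
cv2.imwrite('pics/k.png',np.hstack([A,B]))
E
```

```text
[0.50704555 0.13254399 0.20372239] 0.4682654021860521
```

View pics/k.png

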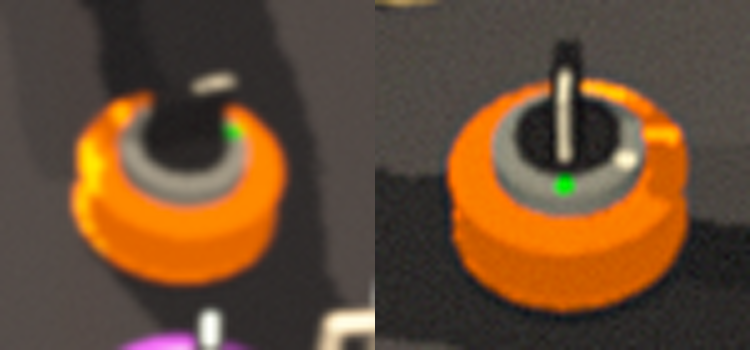

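In both views the released knob's white pointer stays at the green mark (right crop: pointer x≈565, green at (564,185)). Next is the handle.

>>> apply_moves([
  [[0,-45,0],0.11,50],
  [[-10,-45,0],0.11,50],
  [[-10,-45,0],0.11,50],
  [[-10,-45,0],0.11,50],
  [[-10,-45,0],0.11,50],
])

```text
time_s: 6.15
tcp_pos: [0.4676, -0.093, 0.2032]
orientation: [0.186, 0.983, 0.0, 0.0]
ft_force: [0.2, -0.1, -0.2]
width: 0.584
```

>>> apply_moves([
  [[-10,-40,0],0.11,50],
  [[0,-17,0],0,50],
  [[0,0,0],0,50],
])

```text
time_s: 6.45
tcp_pos: [0.4579, -0.1508, 0.2032]
orientation: [0.136, 0.991, -0.0, 0.0]
ft_force: [0.1, 1.0, -0.6]
width: 0.584
```

```bash
python3 - <<'E'
from h import *
w=grab('wrist','w2.png')
s=telemetry.sense();q=s['orientation'];print(s['tcp_pos'],s['joints'].round(2),2*np.arctan2(q[1],q[0])-np.pi/2)
R=cv2.Rodrigues(w['rvec'])[0]
def pr(P):
    c=R@np.array(P)+np.ravel(w['tvec']);t=np.arctan2(np.hypot(c[0],c[1]),c[2]);q=c[:2]/np.hypot(c[0],c[1])*t;return (q*[w['fx'],w['fy']]+[w['cx'],w['cy']]).round(1)
print('handle',pr((.4545,-.150,.126)),pr((.4545,-.150,.08)),'hub',pr((.569,-.182,.086)),'stop',pr((.5315,-.2467,.078)),'tcp',pr(s['tcp_pos']))
m=cv2.inRange(cv2.cvtColor(w['color'],cv2.COLOR_BGR2HSV),(100,120,60),(130,255,255))
n,l,st,c=cv2.connectedComponentsWithStats(m)
for i in range(1,n):
    if st[i,4]>60: print(st[i],c[i].round(1),onz(w,*c[i],.108,True).round(4))
E
```

```text
[ 0.45786394 -0.14944747  0.20308707] [-0.32  0.11 -0.38  1.07  0.   -0.04] 1.2988546028107155
handle [320.4 215.2] [320.6 197.7] hub [320.9 313.4] stop [249.6 292.5] tcp [323.  271.9]
[308 179  25  48 747] [320.6 203.2] [ 0.4511 -0.1489  0.108 ]
[ 72 341  40  37 781] [ 92.  356.9] [ 0.5767 -0.5099  0.108 ]
```

View pics/w2.png

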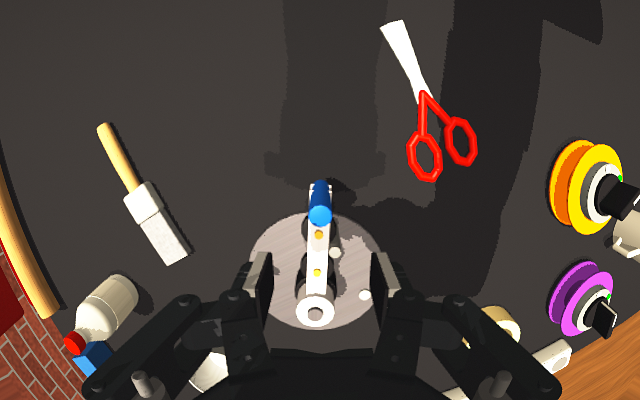

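The blue peg top is at (320,215), exactly where predicted. The hub is at (316,312), which puts the pivot at about (0.568, -0.187); that agrees with the 120 mm and 70 mm radii. I'll go down and grip.

>>> apply_moves([
  [[-3,0,-35],0,50],
  [[0,0,-40],0,50],
  [[0,0,-25],0,50],
  [[0,0,-6],0,50],
  [[0,0,0],0,50],
])

```text
time_s: 7.0
tcp_pos: [0.454, -0.1478, 0.0967]
orientation: [0.134, 0.991, 0.0, -0.001]
ft_force: [0.5, 0.1, 0.8]
width: 0.581
```

>>> apply_moves([
  [[0,0,0],0,10],
  [[0,0,0],0,10],
  [[0,0,0],0,10],
  [[0,0,0],0,10],
  [[0,0,0],0,10],
], force=60)

```text
time_s: 7.5
tcp_pos: [0.4551, -0.1512, 0.0991]
orientation: [0.135, 0.991, -0.002, 0.001]
ft_force: [-2.8, -5.2, 4.2]
width: 0.192
```

```bash
python3 - <<'E'
from h import *
s=telemetry.sense();print(s['tcp_pos'],s['ft_force'],s['moment'],s['width']*85.4)
H=np.array([.568,-.187]);p=s['tcp_pos'][:2]-H;print(np.hypot(*p),np.arctan2(p[1],p[0]))
th=2.826;c=H+.12*np.array([np.cos(th),np.sin(th)])
for k in range(1,13):
    n=H+.12*np.array([np.cos(th+.1*k),np.sin(th+.1*k)]);print(k,((n-c)*1e3).round(1),n.round(4));c=n
E
```

```text
[ 0.45507262 -0.15119212  0.0991095 ] [-2.77624118 -5.17345344  4.15901093] [-1.04587057  0.46389806  0.01594211] 16.384873785133585
0.11846854977127733 2.8345337801582864
1 [ -3.1 -11.6] [ 0.4508 -0.1613]
2 [ -2.  -11.8] [ 0.4488 -0.1732]
3 [ -0.8 -12. ] [ 0.448  -0.1851]
4 [  0.4 -12. ] [ 0.4484 -0.1971]
5 [  1.6 -11.9] [ 0.45  -0.209]
6 [  2.8 -11.7] [ 0.4528 -0.2207]
7 [  3.9 -11.3] [ 0.4568 -0.232 ]
8 [  5.  -10.9] [ 0.4618 -0.2429]
9 [  6.1 -10.3] [ 0.4679 -0.2532]
10 [ 7.1 -9.7] [ 0.475  -0.2629]
11 [ 8.  -8.9] [ 0.4831 -0.2718]
12 [ 8.9 -8.1] [ 0.492  -0.2798]
```

>>> apply_moves([
  [[-3,-11.5,0],0.1,10],
  [[-2,-12,0],0.1,10],
  [[-1,-12,0],0.1,10],
  [[0.5,-12,0],0.1,10],
  [[1.5,-12,0],0.1,10],
])

```text
time_s: 8.0
tcp_pos: [0.4505, -0.2089, 0.099]
orientation: [-0.117, 0.993, 0.0, 0.001]
ft_force: [-2.1, 3.9, 6.3]
width: 0.191
```

>>> apply_moves([
  [[3,-11.5,0],0.1,10],
  [[4,-11.5,0],0.1,10],
  [[5,-11,0],0.1,10],
  [[6,-10.5,0],0.1,10],
])

```text
time_s: 8.4
tcp_pos: [0.4676, -0.2535, 0.099]
orientation: [-0.311, 0.95, -0.0, -0.0]
ft_force: [-4.9, 4.2, 8.6]
width: 0.194
```

>>> apply_moves([
  [[3.5,-5,0],0.05,10],
  [[3.5,-5,0],0.05,10],
  [[4,-4.5,0],0.05,10],
  [[0,0,0],0,10],
])

```text
time_s: 8.8
tcp_pos: [0.4786, -0.2682, 0.099]
orientation: [-0.38, 0.925, -0.0, -0.0]
ft_force: [-7.5, 1.7, 11.0]
width: 0.194
```

>>> apply_moves([
  [[2,-2,0],0.025,10],
  [[2,-2,0],0.025,10],
  [[0,0,0],0,10],
])

```text
time_s: 9.1
tcp_pos: [0.4822, -0.2721, 0.099]
orientation: [-0.403, 0.915, -0.0, -0.001]
ft_force: [-7.4, 1.3, 10.2]
width: 0.199
```

>>> apply_moves([
  [[1,-1,0],0,10],
  [[1,-1,0],0,10],
  [[0,0,0],0,10],
])

```text
time_s: 9.4
tcp_pos: [0.4835, -0.2735, 0.099]
orientation: [-0.403, 0.915, 0.0, -0.001]
ft_force: [-9.8, 3.4, 11.2]
width: 0.193
```

>>> apply_moves([
  [[1,-1,0],0,10],
  [[1,-1,0],0,10],
  [[0,0,0],0,10],
], force=80)

```text
time_s: 9.7
tcp_pos: [0.4837, -0.2738, 0.0989]
orientation: [-0.403, 0.915, 0.002, -0.002]
ft_force: [-15.5, 8.2, 17.6]
width: 0.19
```

>>> apply_moves([
  [[1,-1,0],0,10],
  [[0,0,0],0,10],
  [[0,0,0],0,10],
])

```text
time_s: 10.0
tcp_pos: [0.4838, -0.2738, 0.0989]
orientation: [-0.403, 0.915, 0.003, -0.002]
ft_force: [-17.6, 10.5, 21.3]
width: 0.19
```

Position has stalled while the force rises, which suggests stop contact. I'll check it with a picture.

```bash
python3 - <<'E'
from h import *
w=grab('wrist');b=grab('side');a=grab('scene');s=telemetry.sense();print(s['time_s'],s['tcp_pos'],s['ft_force'],s['width'])
A=cv2.resize(w['color'][180:380,220:420],(400,400),interpolation=2)
B=cv2.resize(b['color'][140:300,240:400],(400,400),interpolation=2)
cv2.imwrite('pics/e.png',np.hstack([A,B]));cv2.imwrite('pics/es.png',a['color'])
E
```

```text
10.15 [ 0.48376107 -0.27382497  0.09885491] [-18.24676206  10.94343462  21.02299567] 0.1920630824895151
```

View pics/e.png

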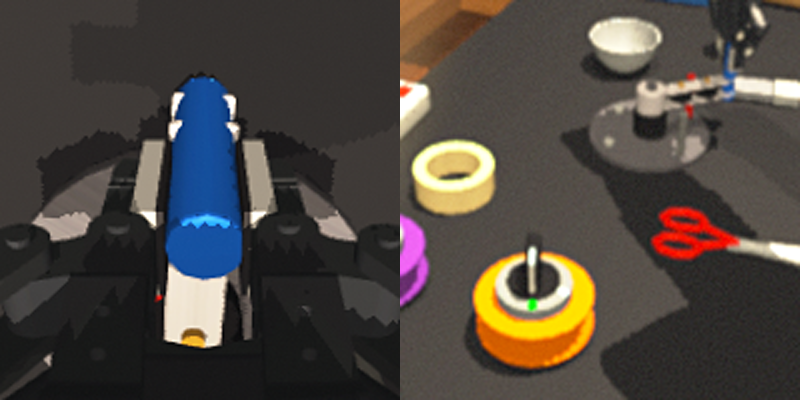

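View pics/es.png

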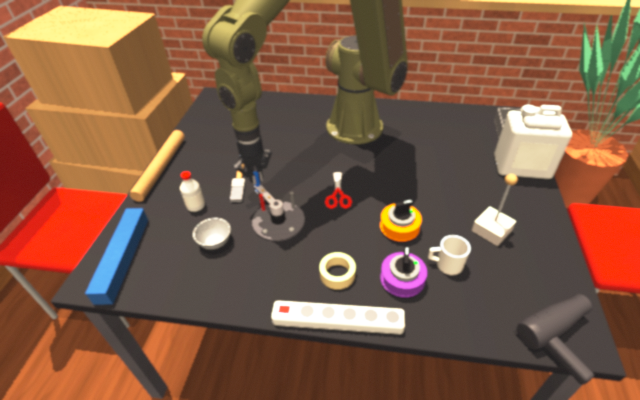

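The peg is centred between the pads, and the cage lies against the red post (right crop, about (690,90)). The knob pointer is still at green and the bystanders haven't moved. The measured swing is about 1.107 rad, against 1.10 nominal.

```bash
python3 -c "
from plant import job;print(job.hand_in())"
```

```text
the job is handed in; nothing more can be done
None
```

The job is done and handed in at about 10 s of the 46 s allowed; the hand-in reports no verdict.

- **Brake knob:** I gripped the orange reel's knob and turned it 1.10 rad clockwise, then let go. Pictures from both table cameras right after release showed the white pointer at the green mark, and the last side view still did.
- **Tensioner arm:** I gripped the blue handle and swung it about 1.107 rad (1.10 nominal) until it stopped moving. The push across the arm then rose to about 20 N against the spring's 8.5 N, so it is pressing on the red stop. The side view shows the arm at the red post, and the wrist view shows the peg between the pads.
- **Bystanders:** none appeared to have moved in the final scene view.
- **Disagreements:**
  - The wrist camera put the knob's axis 3–4 mm from where the table cameras did. I aimed for a point in between, and the grip held.
  - The wrist also reads about 21 N upward at the end, which I did not explain. It is well below the 120 N wrist limit.

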